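# Close up nine rice cakes in a lane tray with the divider board

## Task

Take the dark divider board out of its notches at the near end of the tray and, holding it, push all nine loose rice cakes with it together along their lanes towards the far end board until you feel the closed-up pack stand firm, and press it there for a moment, gently, for the cakes crack under a hard shove. Then put the divider back down into the notches it came from, leaving the cakes closed up at the far end so that the near part is free for the next batch, and let go. Keep the fingers off the cakes, do not force the divider, and leave the shaker, cup and brush alone.

Things in the scene. Friction and masses are not known exactly. Their poses are not given: they have to be found in the camera images.
- tray: Low open tray of light wood, fixed on the bench, 298 (its x) by 221 mm (its y) outside; inside 270 by 193 mm, floor 12 mm thick, walls 14 mm thick, rim 36 mm above the floor (48 above the bench). Origin: centre of its underside. +x points to the far end board, z up. Two slats on the floor, 8 mm high, part it into three lanes along x, each 61 mm wide (centres at y = -66, 0, 66 mm).
- home_notches (a point): Midway between the divider's own pair of notches, in the rims of the two long walls: tray x = -111.5 mm, y = 0, at the height of the notch floors (41 mm above the bench). Axes as the tray's. A notch is an open-topped square slot, 17 mm wide along x and 7 mm deep, without lead-in. Three further pairs, not used here, follow every 58 mm towards +x.
- end_board: The tray's far end board, 14 mm thick, 36 mm high. Origin: middle of its inner face at the level of the tray floor (tray x = +135 mm, 12 mm above the bench). Axes as the tray's. The pack is firm when it presses on this board with 6 N or more; over 12 N the cakes crack. The push is that plus some 2 to 4 N of sliding friction, more if the divider bears down on the cakes.
- divider: Dark wooden divider, loose, 0.1 to 0.2 kg, upright, starting in the notches at tray x = -111.5 mm. Blade 12 mm thick (its x), 187 long (its y), 40 high (z). A 13 mm long ear at each end (213 mm over both, undersides 28 mm above the lower edge) sits in a notch. Origin: middle of the lower edge, 13 mm above the bench when seated. Its x points like the tray's.
- divider_grip (a point): Centre of the grip tab, 58 mm above the divider's lower edge: pinch it across its 12 mm thickness. The tab is 74 mm wide, from the blade's top edge (40 mm) up to 76 mm. Axes as the divider's. Raised 8 to 13 mm from its seated height, the divider's ears clear the rims and its blade meets the upright sides of the cakes.
- cake1: One of nine white set-hard rice cakes, three to a lane in any order: round, hand-shaped, each somewhere from 40 to 59 mm across (so a closed-up lane of three is 123 to 174 mm long), 24 to 28 mm high, upright sides to 19 mm height, domed top, 27 to 117 g, loose on the tray floor. Origin: centre of its underside.
- cake2: One of nine white set-hard rice cakes, three to a lane in any order: round, hand-shaped, each somewhere from 40 to 59 mm across (so a closed-up lane of three is 123 to 174 mm long), 24 to 28 mm high, upright sides to 19 mm height, domed top, 27 to 117 g, loose on the tray floor. Origin: centre of its underside.
- cake3: One of nine white set-hard rice cakes, three to a lane in any order: round, hand-shaped, each somewhere from 40 to 59 mm across (so a closed-up lane of three is 123 to 174 mm long), 24 to 28 mm high, upright sides to 19 mm height, domed top, 27 to 117 g, loose on the tray floor. Origin: centre of its underside.
- cake4: One of nine white set-hard rice cakes, three to a lane in any order: round, hand-shaped, each somewhere from 40 to 59 mm across (so a closed-up lane of three is 123 to 174 mm long), 24 to 28 mm high, upright sides to 19 mm height, domed top, 27 to 117 g, loose on the tray floor. Origin: centre of its underside.
- cake5: One of nine white set-hard rice cakes, three to a lane in any order: round, hand-shaped, each somewhere from 40 to 59 mm across (so a closed-up lane of three is 123 to 174 mm long), 24 to 28 mm high, upright sides to 19 mm height, domed top, 27 to 117 g, loose on the tray floor. Origin: centre of its underside.
- cake6: One of nine white set-hard rice cakes, three to a lane in any order: round, hand-shaped, each somewhere from 40 to 59 mm across (so a closed-up lane of three is 123 to 174 mm long), 24 to 28 mm high, upright sides to 19 mm height, domed top, 27 to 117 g, loose on the tray floor. Origin: centre of its underside.
- cake7: One of nine white set-hard rice cakes, three to a lane in any order: round, hand-shaped, each somewhere from 40 to 59 mm across (so a closed-up lane of three is 123 to 174 mm long), 24 to 28 mm high, upright sides to 19 mm height, domed top, 27 to 117 g, loose on the tray floor. Origin: centre of its underside.
- cake8: One of nine white set-hard rice cakes, three to a lane in any order: round, hand-shaped, each somewhere from 40 to 59 mm across (so a closed-up lane of three is 123 to 174 mm long), 24 to 28 mm high, upright sides to 19 mm height, domed top, 27 to 117 g, loose on the tray floor. Origin: centre of its underside.
- cake9: One of nine white set-hard rice cakes, three to a lane in any order: round, hand-shaped, each somewhere from 40 to 59 mm across (so a closed-up lane of three is 123 to 174 mm long), 24 to 28 mm high, upright sides to 19 mm height, domed top, 27 to 117 g, loose on the tray floor. Origin: centre of its underside.
- shaker: Bystander: aluminium starch shaker, 66 mm across, 108 mm high, loose on the bench at one side of the tray. Origin: centre of its underside.
- teacup: Bystander: blue cup, 72 mm across, 75 mm high, loose on the bench at the other side. Origin: centre of its underside.
- brush: Bystander: flour brush, 150 mm (its y) by 28 mm, 36 mm high, lying on the bench beyond the far end of the tray. Origin: centre of its underside.
Things that resemble listed ones, but are neither listed nor needed, are in the scene too. What is shaped like the cake2 but pink or purple is not meant.

How it is judged:
On the way:
1. the divider, behind all nine cakes, closes them up until the pack stands firm: it presses on the end board with over 6 N, for 0.3 s (x of each of cake1, cake2, cake3, cake4, cake5, cake6, cake7, cake8, cake9 in the frame of divider above 0.02 m and x of cake1 in the frame of tray above -0.023 m and x of cake2 in the frame of tray above -0.0225 m and x of cake3 in the frame of tray above -0.022 m and x of cake4 in the frame of tray above -0.0215 m and x of cake5 in the frame of tray above -0.0205 m and x of cake6 in the frame of tray above -0.0195 m and x of cake7 in the frame of tray above -0.0145 m and x of cake8 in the frame of tray above -0.014 m and x of cake9 in the frame of tray above -0.0135 m and contact force between end_board and anything else above 6 N), for 0.3 s.
At the end, for the whole second after the job is handed in: All nine cakes lie flat, closed up at the far end (none reaching more than 178 mm from the end board), and the divider stands upright, let go and at rest, fully down in both of its home notches (lower edge within 2.5 mm of its seated height, square to the tray within 0.05 rad) (x of cake1 in the frame of tray above -0.023 m and x of cake2 in the frame of tray above -0.0225 m and x of cake3 in the frame of tray above -0.022 m and x of cake4 in the frame of tray above -0.0215 m and x of cake5 in the frame of tray above -0.0205 m and x of cake6 in the frame of tray above -0.0195 m and x of cake7 in the frame of tray above -0.0145 m and x of cake8 in the frame of tray above -0.014 m and x of cake9 in the frame of tray above -0.0135 m and angle between each of cake1, cake2, cake3, cake4, cake5, cake6, cake7, cake8, cake9's own z axis and vertical below 0.15 rad and x of divider in the frame of tray between -0.1155 and -0.1075 m and z of divider in the frame of tray below 0.0155 m and angle between divider's own z axis and vertical below 0.1 rad and angle between the x axis of divider and the x axis of tray, either way round below 0.05 rad and linear speed of each of cake1, cake2, cake3, cake4, cake5, cake6, cake7, cake8, cake9, divider below 0.01 m/s); the robot touches nothing.
It fails at once if the cakes are cracked: they press on the end board with more than 12 N altogether (contact force between end_board and anything else above 12 N).
It fails at once if the divider is forced against the tray with more than 25 N (contact force between divider and tray above 25 N).
It fails at once if the fingers or arm touch a cake (contact force between any of the fingers, the arm and cake1 above 0.5 N or contact force between any of the fingers, the arm and cake2 above 0.5 N or contact force between any of the fingers, the arm and cake3 above 0.5 N or contact force between any of the fingers, the arm and cake4 above 0.5 N or contact force between any of the fingers, the arm and cake5 above 0.5 N or contact force between any of the fingers, the arm and cake6 above 0.5 N or contact force between any of the fingers, the arm and cake7 above 0.5 N or contact force between any of the fingers, the arm and cake8 above 0.5 N or contact force between any of the fingers, the arm and cake9 above 0.5 N).
It fails at once if the shaker, cup or brush is moved by more than 10 mm (distance of any of shaker, teacup, brush from where it was at the start of the episode above 0.01 m).
It also fails if it takes over 72 s, if anything falls off the work surface, if the arm or the gripper's body presses on something with over 40 N, if the wrist force passes 120 N, or if a joint passes its speed limit or range.

## Robot

A 7-joint arm with a two-finger parallel gripper is mounted at the origin on the work surface. World frame = base frame: x ahead of the robot, y to its left, z up, the work surface at z = 0. Lengths are in m, angles in rad, forces in N, time in s.
With the tool pointing down it reaches from about 0.4 to 0.875 m from the base axis. Payload 19.3 kg.
Tool frame: the origin (TCP) lies on the centre line of the jaws, within the pads' length; the fingertips stand 11 mm ahead of it and the grasp point (between the pads) lies 8 mm behind it; y points along the fingers, x is the direction in which the jaws open and shut, and the axes are right-handed (so a half turn about y gives the same grasp; the last joint's range is limited). The gripper opens to 85 mm and grips with 20 to 120 N. Pads are 22 mm wide; open, the fingers measure 114 mm over their backs; the gripper's body (76 mm by 85 mm) begins 54 mm behind the grasp point. The pads swing forward as they close: fully open they stand 13 mm farther back than shut.
Start: joints at [1.197, 0.521, -0.036, 1.599, 0.021, 1.021, -0.113], TCP at [0.187, -0.596, 0.242] pointing down, gripper open.
Joint ranges: [-2.91, 2.91], [-0.3, 2.13], [-1.5, 1.42], [0.17, 2.43], [-1.26, 4.41], [0.16, 1.93], [-2.52, 2.52]. Speed limits (rad/s): [1.89, 1.89, 2.39, 2.39, 3.01, 3.01, 3.01].

## Interface

Orientations are given as [roll, pitch, yaw] about the fixed x, y, z axes, in that order (R = Rz(yaw) Ry(pitch) Rx(roll)).
In Python, from workcell import monitor, cams, bot gives the robot as it stands.
- The arm moves only by the tool send_rows, never from a script. Its argument "series" is text: rows parted by semicolons, each of 7 numbers parted by spaces: the turn, a rotation vector about the tool's x, y, z in rad, then the shift along the tool's x, y, z in mm, then the opening, from 0 (shut) to 1 (fully open). In form: ax ay az tx ty tz claw; .... A call has 1 to 20 rows; each row is the pose to reach, as a shift and turn from the pose commanded when the call began, along the tool's axes at that moment; what a row does not reach only later rows make up. A row lasts 1/12 s, in which the tool goes at most 41.7 mm and 7.16 degrees, less where a joint would pass 70% of its speed; a pose out of reach is approached as far as the arm can. A call with a gripper value outside its range is refused whole. The fingers move at their own pace and stop on an object; "force" is the grip in N (left out, the last holds). Time passes only in rows, so rows that repeat a pose let the fingers close. It gives the time, the measured TCP pose, the force and the opening at its end, in the units of the state.
- monitor.observe(): the state, without advancing time (a new reading comes with each control period).
- cams.grab_frame(name): name is "scene" or "top" or "wrist"; returns the picture (384x512x3 uint8, red, green, blue); there is no depth.
- cams.get_calibration(name): a dict with "mtx" (3x3 intrinsics, pixels), "origin" and "attitude" of the camera in the world. Camera axes: x right, y down, z forward; pixel columns grow to the right and rows downward; lengths in m; the calibration is good to about 2 mm. A picture is of the moment at which its call begins: read the wrist's pose just before it. get_calibration takes no time and is no camera call; for the wrist camera it gives the pose at the moment of the call.
- bot.job_done(): hands the job in, once; it reports no verdict.
The state is a dict: "clock": time; "qpos": joint angles; "qd": joint speeds; "joint_efforts": joint torques, N m; "position": TCP position; "tool_rot": TCP orientation; "force": force on the tool from outside, world axes, zero at the start; "moment": the same for the moment, N m; "grip_width": finger opening in m.
Only numpy, scipy, OpenCV 4.12 (cv2) and the standard library are available. Lean on these libraries where they do the work, as an engineer would, in place of code of your own. Each camera call takes 0.05 s, during which the arm holds its last target.

## Working session

There is one attempt and no reset: what is moved stays moved. The work goes in short steps, Python scripts to look and compute and a tool call to move; the robot and the scene stay as the last step left them, time stands still between calls to the robot, and variables do not carry over. Pictures are saved under pics/ and viewed, and the job is handed in when it is done.

Besides the shell and the picture viewer there is one more tool, called after "Emit:" in YAML: its name, and indented under it one key for each argument. send_rows: Moves the arm, as the interface text tells. Its arguments: {"type":"object","properties":{"series":{"type":"string"},"force":{"type":"number"}},"required":["series"]}

```bash
mkdir -p pics; ls; python3 - <<'E'
from workcell import monitor,cams,bot
import cv2,json
s=monitor.observe();print(s)
for n in["scene","top","wrist"]:
    c=cams.get_calibration(n);print(n,c)
    cv2.imwrite(f"pics/{n}0.png",cams.grab_frame(n)[:,:,::-1])
E
```

```text
pics
{'clock': 0.0, 'qpos': array([ 1.19679577,  0.5220149 , -0.03634219,  1.59995992,  0.02121912,
        1.02112692, -0.1128172 ]), 'qd': array([-0.0007921 ,  0.00060633,  0.00014798, -0.00249616,  0.00317298,
       -0.00243721, -0.00041998]), 'joint_efforts': array([-2.62608344e-03, -9.27158260e+01,  1.97912559e+00, -3.69948184e+01,
        1.78038608e-02,  8.03728122e-03,  1.08249940e-04]), 'position': array([ 0.18684484, -0.59609197,  0.24174224]), 'tool_rot': array([-1.57088540e+00,  1.11991248e-03, -1.26700105e+00]), 'force': array([-0.23599194, -0.8680744 , -0.02652372]), 'moment': array([ 0.01821593,  0.02843082, -0.03303797]), 'grip_width': 0.08543384966945915}
scene {'mtx': array([[441.24001112,   0.        , 255.24966819],
       [  0.        , 441.24001112, 191.2213874 ],
       [  0.        ,   0.        ,   1.        ]]), 'origin': array([1.20582145, 0.43440772, 0.59258523]), 'attitude': array([-2.2245944 ,  0.01262832,  2.18309411])}
top {'mtx': array([[442.2760979 ,   0.        , 258.79258423],
       [  0.        , 442.2760979 , 187.88511335],
       [  0.        ,   0.        ,   1.        ]]), 'origin': array([0.44289691, 0.02400901, 0.96976095]), 'attitude': array([-2.94922564, -0.00806114, -1.59014245])}
wrist {'mtx': array([[287.28562743,   0.        , 253.73354615],
       [  0.        , 287.28562743, 190.03203524],
       [  0.        ,   0.        ,   1.        ]]), 'origin': array([ 0.24974114, -0.57774936,  0.37311401]), 'attitude': array([ 2.87699085e+00,  1.07957418e-03, -1.26743401e+00])}
```

View pics/scene0.png

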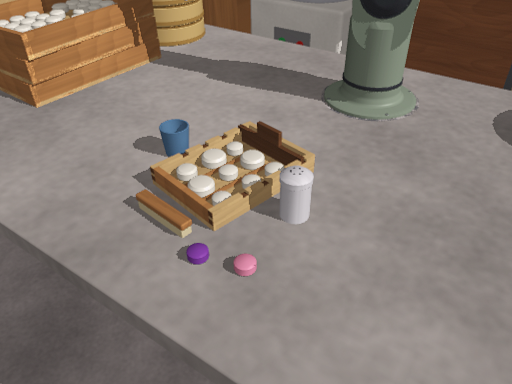

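View pics/top0.png

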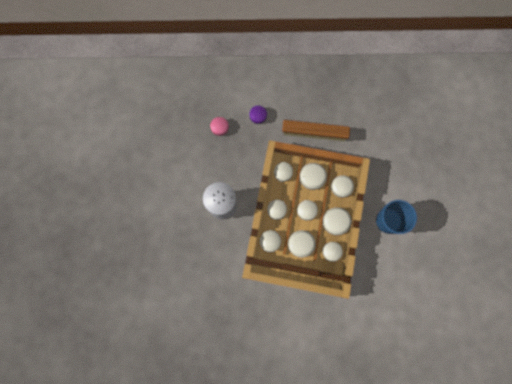

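View pics/wrist0.png

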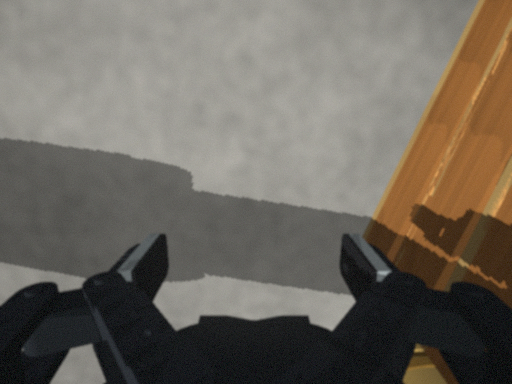

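The scene view shows the tray with its dark divider tab at about (268,135). In the top view the divider lies along the bottom of the tray, from (248,262) to (350,280). The shaker is at (219,198), the cup at (397,217) and the brush at (316,129).

Things that could be taken for the divider: the dark board at (300,270) in top, the brush at (316,129), the dark notch marks on the rims, and the brown far board at (318,153). I'll check with crops.

```bash
cat > h.py <<'E'
import numpy as np,cv2
from scipy.spatial.transform import Rotation as R
from workcell import monitor,cams,bot
def ray(c,px):
    d=np.linalg.inv(c['mtx'])@np.array([px[0],px[1],1.]); M=R.from_euler('xyz',c['attitude']).as_matrix()
    d=M@d; return c['origin'],d/np.linalg.norm(d)
def onz(c,px,z):
    o,d=ray(c,px); return o+d*(z-o[2])/d[2]
def proj(c,p):
    M=R.from_euler('xyz',c['attitude']).as_matrix(); q=c['mtx']@(M.T@(np.asarray(p,float)-c['origin'])); return q[:2]/q[2]
def tri(c1,p1,c2,p2):
    o1,d1=ray(c1,p1);o2,d2=ray(c2,p2)
    A=np.stack([d1,-d2],1);t=np.linalg.lstsq(A,o2-o1,rcond=None)[0]
    a=o1+t[0]*d1;b=o2+t[1]*d2; return (a+b)/2,np.linalg.norm(a-b)
E
python3 - <<'E'
import cv2
t=cv2.imread('pics/top0.png')[130:305,235:385]; s=cv2.imread('pics/scene0.png')[115:225,145:325]
cv2.imwrite('pics/topc.png',cv2.resize(t,None,fx=3.4,fy=3.4,interpolation=cv2.INTER_CUBIC))
cv2.imwrite('pics/scenec.png',cv2.resize(s,None,fx=4.4,fy=4.4,interpolation=cv2.INTER_CUBIC))
E
```

```text
(no output)
```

View pics/topc.png

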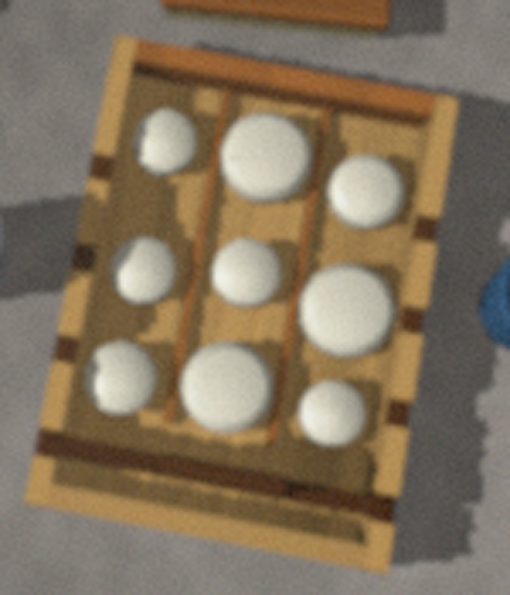

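View pics/scenec.png

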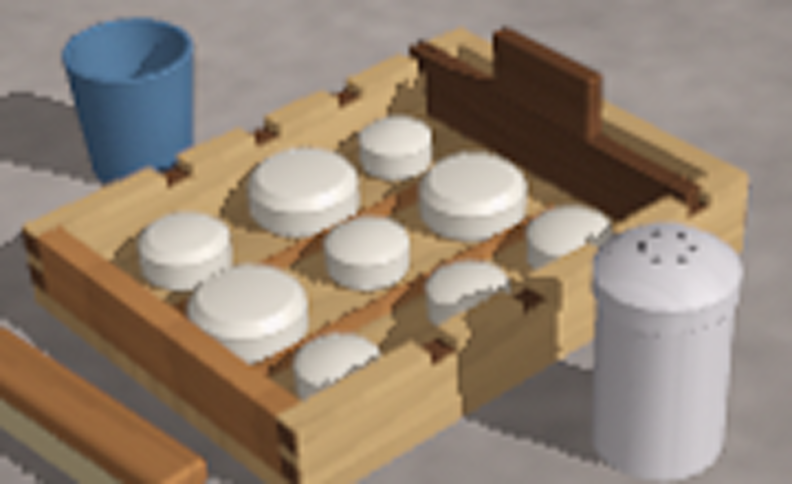

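The crops confirm it: the upright dark board with a tab in the nearest pair of notches is the divider. The tab's top corners are at (495,30) and (602,75) in the scene crop. Next I'll measure the tray and divider.

```bash
python3 - <<'E'
from h import *
t=cams.get_calibration('top');s=cams.get_calibration('scene')
ft=lambda p:(235+(p[0]+.5)/3.4-.5,130+(p[1]+.5)/3.4-.5)
fs=lambda p:(145+(p[0]+.5)/4.4-.5,115+(p[1]+.5)/4.4-.5)
C=[onz(t,ft(p),.048) for p in[(118,38),(458,97),(390,570),(27,503)]]
for c in C:print('corner',c.round(4))
for i in range(4):print(np.linalg.norm(C[i]-C[(i+1)%4]).round(4))
cen=sum(C)/4; f=(C[0]+C[1]-C[2]-C[3])[:2]; l=(C[0]+C[3]-C[1]-C[2])[:2]
print('cen',cen.round(4),'yaw',np.arctan2(f[1],f[0]),np.arctan2(-l[0],l[1]))
# scene check of corners and tab height
for n,p in dict(far_cupside=(28,235),far_shaker=(295,412),near_shaker=(748,180)).items():print(n,onz(s,fs(p),.048).round(4))
for p in[(495,30),(602,75)]:print('tab',onz(s,fs(p),.089).round(4))
yaw=np.arctan2(f[1],f[0]);u=np.array([np.cos(yaw),np.sin(yaw),0])
h=cen-.1115*u;h[2]=.071;print('home grip',h.round(4), 'dist',np.hypot(*h[:2]))
v=np.array([-u[1],u[0],0])
for y in(.037,-.037):
    for x in (-.006,.006):
        q=h+v*y+u*x;q[2]=.089;print('pred tab px top',proj(t,q).round(1),'scene',proj(s,q).round(1), 'meas',fs((495,30)),fs((602,75)))
# tri tab corner heights: colour mask of dark board in top
im=cv2.imread('pics/top0.png');
E
```

```text
corner [ 0.7258 -0.0118  0.048 ]
corner [ 0.6833 -0.2265  0.048 ]
corner [ 0.3929 -0.1662  0.048 ]
corner [0.4363 0.0498 0.048 ]
0.2189
0.2966
0.2204
0.296
cen [ 0.5596 -0.0887  0.048 ] yaw -0.20710634495029376 -0.1969271880779245
far_cupside [ 0.6879 -0.2169  0.048 ]
far_shaker [ 0.7198 -0.0185  0.048 ]
near_shaker [0.4441 0.0551 0.048 ]
tab [ 0.4471 -0.1009  0.089 ]
tab [ 0.4559 -0.0273  0.089 ]
home grip [ 0.4504 -0.0658  0.071 ] dist 0.45521256585954983
pred tab px top [281.8 268.7] scene [281.9 130.9] meas (257.1136363636364, 121.43181818181819) (281.43181818181813, 131.6590909090909)
pred tab px top [282.8 262.6] scene [278.2 132.7] meas (257.1136363636364, 121.43181818181819) (281.43181818181813, 131.6590909090909)
pred tab px top [319.  275.9] scene [259.6 119.7] meas (257.1136363636364, 121.43181818181819) (281.43181818181813, 131.6590909090909)
pred tab px top [320.  269.7] scene [255.9 121.4] meas (257.1136363636364, 121.43181818181819) (281.43181818181813, 131.6590909090909)
```

Emit:
send_rows:
  series: "0 -0.04 0 -15 2 15 1;0 -0.11 0 -43 4 41 1;0 -0.18 0 -71 7 68 1;0 -0.25 0 -100 10 96 1;0 -0.32 0 -128 13 123 1;0 -0.39 0 -157 15 150 1;0 -0.46 0 -185 18 177 1;0 -0.53 0 -214 21 204 1;0 -0.60 0 -242 24 232 1;0 -0.67 0 -270 27 259 1;0 -0.74 0 -299 29 286 1;0 -0.81 0 -327 32 313 1;0 -0.88 0 -356 35 341 1;0 -0.95 0 -384 38 368 1;0 -1.02 0 -410 40 393 1;0 -1.067 0 -427 42 409 1;0 -1.067 0 -427 42 409 1;0 -1.067 0 -427 42 409 1"

```text
clock: 1.65
position: [0.4497, -0.0655, 0.2001]
tool_rot: [-1.57, 0.001, -0.198]
force: [-0.7, -1.3, 0.4]
grip_width: 0.0853
```

```bash
python3 - <<'E'
from h import *
c=cams.get_calibration('wrist');print(c)
cv2.imwrite("pics/w1.png",cams.grab_frame('wrist')[:,:,::-1])
h=np.array([.4504,-.0658,.071]);yaw=-.2;u=np.array([np.cos(yaw),np.sin(yaw),0]);v=np.array([-u[1],u[0],0])
for y in(.037,-.037):
    for x in (-.006,.006):
        q=h+v*y+u*x;q[2]=.089;print(proj(c,q).round(1))
E
```

```text
{'mtx': array([[287.28562743,   0.        , 253.73354615],
       [  0.        , 287.28562743, 190.03203524],
       [  0.        ,   0.        ,   1.        ]]), 'origin': array([ 0.46269455, -0.00223148,  0.33138744]), 'attitude': array([ 2.87798681e+00,  1.49974142e-03, -1.98113067e-01])}
[247.6 146.7]
[261.9 146.7]
[247.9 228.7]
[261.2 228.7]
```

View pics/w1.png

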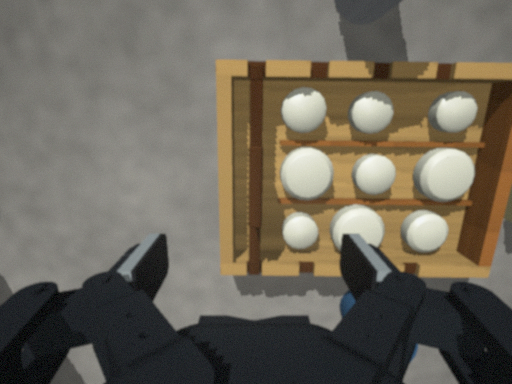

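The wrist view shows the divider nearly vertical in the image, at x≈255 and rows 62–275, with the tab over about rows 147–229. I'll zoom in on it and get row-wise edges.

```bash
python3 - <<'E'
from h import *
im=cv2.imread('pics/w1.png')
cv2.imwrite('pics/w1c.png',cv2.resize(im[55:285,215:310],None,fx=2.6*2,fy=2.6,interpolation=cv2.INTER_CUBIC))
g=cv2.GaussianBlur(im,(3,3),0)
for r in range(62,276,6):
    row=g[r,:,:].astype(int).sum(1); b=row[235:275]; m=np.where(b<150)[0]
    print(r,(235+m.min(),235+m.max()) if len(m) else None, b[8:32].tolist())
E
```

```text
62 None [430, 429, 422, 391, 325, 256, 220, 213, 214, 214, 216, 220, 224, 228, 228, 230, 229, 228, 230, 230, 231, 248, 297, 364]
68 (np.int64(249), np.int64(263)) [435, 436, 428, 388, 305, 207, 148, 141, 151, 153, 152, 150, 149, 146, 151, 152, 148, 145, 139, 134, 147, 194, 278, 364]
74 (np.int64(249), np.int64(263)) [411, 413, 405, 369, 289, 200, 148, 138, 146, 153, 151, 151, 154, 155, 147, 141, 144, 149, 142, 128, 127, 169, 258, 351]
80 (np.int64(251), np.int64(261)) [213, 213, 216, 220, 219, 210, 193, 171, 149, 139, 134, 134, 137, 140, 141, 141, 139, 136, 136, 151, 183, 203, 207, 208]
86 None [257, 257, 258, 255, 251, 240, 215, 182, 159, 153, 151, 151, 154, 154, 152, 154, 154, 153, 158, 173, 206, 233, 245, 248]
92 None [261, 260, 256, 258, 255, 241, 219, 193, 165, 152, 155, 159, 156, 153, 153, 155, 158, 160, 165, 188, 222, 249, 260, 263]
98 (np.int64(254), np.int64(254)) [264, 263, 261, 265, 261, 246, 220, 187, 163, 154, 151, 149, 153, 153, 152, 154, 156, 157, 163, 184, 224, 256, 265, 266]
104 (np.int64(255), np.int64(255)) [249, 251, 251, 252, 251, 238, 212, 184, 165, 154, 151, 15
[... 3080 characters left out ...]
256, 260, 259, 260, 262]
248 None [235, 236, 246, 274, 303, 297, 250, 203, 182, 179, 179, 179, 175, 168, 163, 167, 183, 206, 225, 236, 233, 231, 234, 232]
254 None [359, 379, 388, 387, 367, 317, 251, 200, 179, 176, 177, 175, 170, 166, 166, 167, 172, 185, 195, 200, 200, 200, 203, 203]
260 None [393, 391, 386, 367, 332, 278, 222, 188, 180, 182, 179, 172, 167, 165, 162, 158, 160, 171, 197, 240, 288, 332, 363, 360]
266 (np.int64(259), np.int64(259)) [424, 417, 388, 320, 228, 167, 161, 169, 170, 169, 164, 167, 170, 169, 166, 157, 148, 168, 251, 349, 409, 427, 430, 431]
272 None [423, 420, 397, 343, 274, 218, 188, 177, 172, 173, 171, 167, 164, 164, 166, 175, 192, 226, 289, 360, 406, 423, 424, 422]
```

View pics/w1c.png

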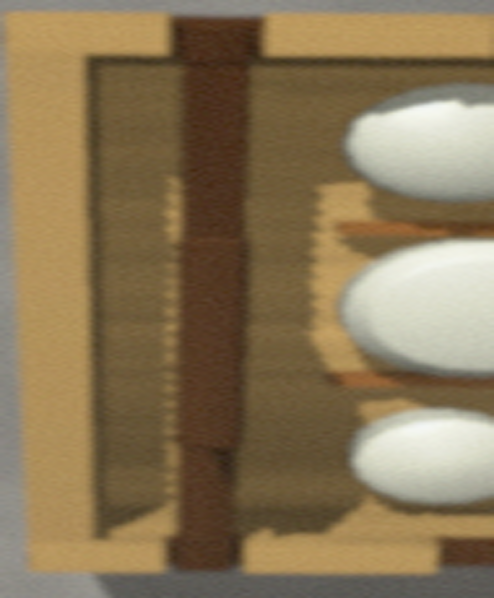

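```bash
python3 - <<'E'
from h import *
g=cv2.GaussianBlur(cv2.imread('pics/w1.png'),(3,3),0).astype(float).sum(2)
c=cams.get_calibration('wrist')
def edges(r,th):
    b=g[r];k=255
    while b[k]<th:k-=1
    l=k+(b[k]-th)/(b[k]-b[k+1]);k=255
    while b[k]<th:k+=1
    return l,k-(b[k]-th)/(b[k]-b[k-1])
yaw=-.198;u=np.array([np.cos(yaw),np.sin(yaw),0]);v=np.array([-u[1],u[0],0])
tcp=monitor.observe()['position'];print(tcp)
def rep(name,rows,z,th):
    X=[]
    for r in rows:
        l,rr=edges(r,th);a=onz(c,(l,r),z)-tcp;b=onz(c,(rr,r),z)-tcp
        X.append((a@v*1e3,a@u*1e3,b@u*1e3))
    X=np.array(X);m=X[:,1:].mean(1)
    print(name,'y',X[[0,-1],0].round(1),'mid',m.mean().round(2),'w',(X[:,2]-X[:,1]).mean().round(2),'slope',np.polyfit(X[:,0],m,1)[0].round(4) if len(X)>2 else '')
rep('tab',range(152,222,2),.089,225)
rep('bladetop left part',range(92,126,2),.053,205)
rep('notchL',range(66,76,2),.05,290)
rep('notchR',range(264,268,2),.05,290)
rep('blade low',range(236,252,2),.053,220)
# near end outer edge of tray at z .048
P=[]
for r in range(90,250,4):
    b=g[r,205:245];d=np.abs(np.gradient(b));k=np.where(b>(b[:5].mean()+410)/2)[0]
    P.append((onz(c,(205+k[0],r),.048)-tcp))
P=np.array(P);print('near edge slope',np.polyfit(P@v,P@u,1),)
E
```

```text
[ 0.44926867 -0.06662958  0.20010048]
tab y [ 32.4 -28.8] mid 1.86 w 11.72 slope 0.0099
bladetop left part y [82.7 54. ] mid 2.13 w 11.97 slope 0.0045
notchL y [105.3  98.5] mid 2.37 w 16.5 slope -0.0007
notchR y [-95.  -97.4] mid -0.16 w 16.55 slope 
blade low y [-60.6 -76.7] mid 2.47 w 14.3 slope -0.3676Traceback (most recent call last):
  File "<stdin>", line 28, in <module>
IndexError: index 0 is out of bounds for axis 0 with size 0
```

Emit:
send_rows:
  series: "0 0.005 0 1 15 0 0.6;0 0.011 0 1.5 35 0.5 0.6;0 0.011 0 1.5 55 1 0.6;0 0.011 0 1.5 65 1 0.6;0 0.011 0 1.5 70 1 0.6;0 0.011 0 1.5 70 1 0.6;0 0.011 0 1.5 70 1 0.6"

```text
clock: 2.28
position: [0.4513, -0.0663, 0.1308]
tool_rot: [-1.571, -0.0, -0.212]
force: [-0.0, 0.3, 0.5]
grip_width: 0.0509
```

```bash
python3 - <<'E'
from h import *
for i in range(3):
    s=monitor.observe();c=cams.get_calibration('wrist');print(s['position'].round(4),s['tool_rot'].round(4),s['force'].round(2),c['origin'].round(4),c['attitude'].round(4))
    f=cams.grab_frame('wrist')[:,:,::-1]
np.save('w2.npy',np.r_[c['origin'],c['attitude']])
cv2.imwrite('pics/w2.png',f)
E
```

```text
[ 0.4513 -0.0663  0.1308] [-1.5709e+00 -3.0000e-04 -2.1170e-01] [-0.03  0.34  0.45] [ 0.4652 -0.0031  0.2621] [ 2.8775e+00  6.0000e-04 -2.1210e-01]
[ 0.4515 -0.0662  0.1311] [-1.5708e+00 -1.0000e-03 -2.1160e-01] [-0.07  0.12  0.24] [ 0.4653 -0.003   0.2624] [ 2.8776 -0.     -0.212 ]
[ 0.4516 -0.0662  0.1312] [-1.5708e+00 -1.3000e-03 -2.1150e-01] [-0.42 -0.25 -0.26] [ 0.4653 -0.003   0.2625] [ 2.8776e+00 -3.0000e-04 -2.1190e-01]
```

View pics/w2.png

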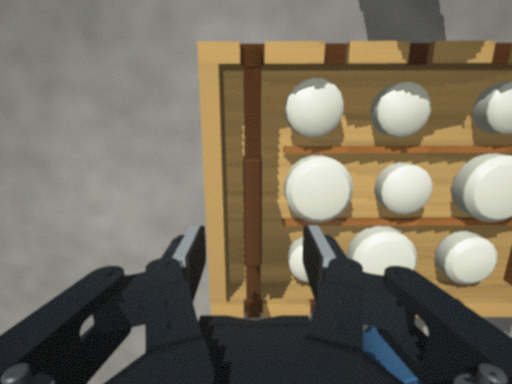

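The divider is straight at x≈253, and the tab begins at about row 157 at its far-left end. I'll measure the offset and triangulate the tab's height between the two wrist poses.

```bash
python3 - <<'E'
from h import *
im=cv2.imread('pics/w2.png');g=cv2.GaussianBlur(im,(3,3),0).astype(float).sum(2)
cv2.imwrite('pics/w2c.png',cv2.resize(im[130:320,220:290],None,fx=6,fy=3,interpolation=cv2.INTER_CUBIC))
cal=np.load('w2.npy');c=cams.get_calibration('wrist');c['origin']=cal[:3];c['attitude']=cal[3:]
s=monitor.observe();tcp=s['position'];yaw=s['tool_rot'][2];u=np.array([np.cos(yaw),np.sin(yaw),0]);v=np.array([-u[1],u[0],0])
def edges(r,th):
    b=g[r];k=253
    while b[k]<th:k-=1
    l=k+(b[k]-th)/(b[k]-b[k+1]);k=253
    while b[k]<th:k+=1
    return l,k-(b[k]-th)/(b[k]-b[k-1])
def rep(n,rows,z,th):
    X=[]
    for r in rows:
        l,q=edges(r,th);a=onz(c,(l,r),z)-tcp;b=onz(c,(q,r),z)-tcp;X.append((a@v*1e3,a@u*1e3,b@u*1e3))
    X=np.array(X);m=X[:,1:].mean(1);print(n,X[[0,-1],0].round(1),m.mean().round(2),(X[:,2]-X[:,1]).mean().round(2),np.polyfit(X[:,0],m,1)[0].round(4))
rep('tab',range(164,255,2),.089,225)
rep('bladeL',range(100,145,2),.053,215)
rep('notchL',range(48,62,2),.05,290);rep('notchR',range(301,313,2),.05,290)
E
```

```text
tab [ 34.2 -26.3] -0.63 12.09 -0.0056
bladeL [73.  42.6] -0.68 11.27 -0.0257
notchL [106.7  99.2] -1.11 16.13 -0.0073
notchR [ -91.1 -101.1] 0.94 19.21 -0.0382
```

View pics/w2c.png

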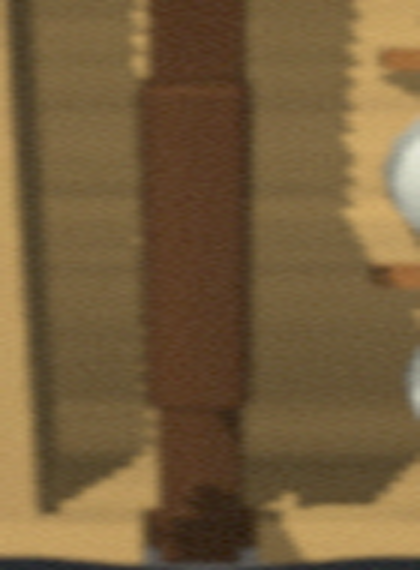

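```bash
python3 - <<'E'
from h import *
k=cams.get_calibration('wrist')['mtx'];cal=np.load('w2.npy')
c2=dict(mtx=k,origin=cal[:3],attitude=cal[3:])
c1=dict(mtx=k,origin=np.array([.46269,-.00223,.33139]),attitude=np.array([2.87799,.0015,-.19811]))
a,e=tri(c1,(256.3,146.5),c2,(252.6,158.2));b,e2=tri(c1,(255.6,226.3),c2,(252.8,265));print(a,e,b,e2,(a+b)/2,np.linalg.norm(a-b))
E
```

```text
[ 0.45875763 -0.03071798  0.07860304] 0.0002447722519973221 [ 0.44415583 -0.09985161  0.08902015] 0.0005695550984481727 [ 0.45145673 -0.0652848   0.0838116 ] 0.0714226025300229
```

Emit:
send_rows:
  series: "0 -0.004 0 -0.5 15 0 0.6;0 -0.004 0 -0.5 35 0 0.6;0 -0.004 0 -0.5 52 0 0.6;0 -0.004 0 -0.5 60 0 0.6;0 -0.004 0 -0.5 63 0 0.6;0 -0.004 0 -0.5 63 0 0.6;0 -0.004 0 -0.5 63 0 0.6"
  force: 30

```text
clock: 3.02
position: [0.4511, -0.0658, 0.068]
tool_rot: [-1.571, -0.001, -0.207]
force: [0.3, 0.2, -0.2]
grip_width: 0.0515
```

Emit:
send_rows:
  series: "0 0 0 0 0 0 0.4;0 0 0 0 0 0 0.3;0 0 0 0 0 0 0.25;0 0 0 0 0 0 0.2;0 0 0 0 0 0 0.15;0 0 0 0 0 0 0.1;0 0 0 0 0 0 0.05;0 0 0 0 0 0 0;0 0 0 0 0 0 0;0 0 0 0 0 0 0"
  force: 30

```text
clock: 3.85
position: [0.4508, -0.0659, 0.0675]
tool_rot: [-1.571, -0.0, -0.207]
force: [-0.5, -0.4, 5.7]
grip_width: 0.0113
```

```bash
python3 - <<'E'
from h import *
s=monitor.observe();print({k:np.round(s[k],4) for k in('position','tool_rot','force','moment','grip_width')})
cv2.imwrite('pics/w3.png',cams.grab_frame('wrist')[:,:,::-1]);cv2.imwrite('pics/s3.png',cams.grab_frame('scene')[80:240,130:350,::-1].repeat(3,0).repeat(3,1))
E
```

```text
{'position': array([ 0.4508, -0.0659,  0.0675]), 'tool_rot': array([-1.5709e+00, -3.0000e-04, -2.0720e-01]), 'force': array([-0.5492, -0.399 ,  5.7198]), 'moment': array([-0.09  ,  0.1971,  0.0083]), 'grip_width': np.float64(0.0113)}
```

View pics/w3.png

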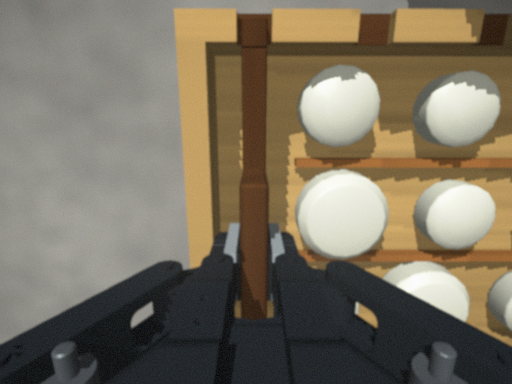

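View pics/s3.png

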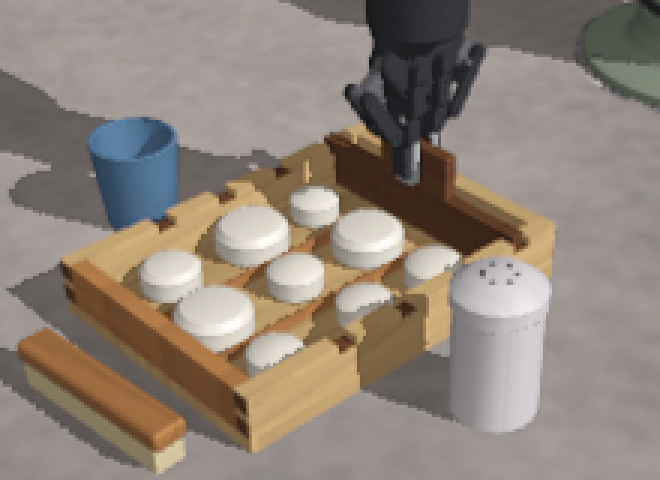

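The grip is good (width 11 mm), with the pads about mid-tab. Home TCP is ≈ (0.451, -0.066, 0.0675) at yaw -0.207. Next I'll firm the grip and lift about 10.5 mm.

Emit:
send_rows:
  series: "0 0 0 0 -0.5 0 0;0 0 0 0 -1 0 0;0 0 0 0 -1 0 0;0 0 0 0 -2 0 0;0 0 0 0 -3.5 0 0;0 0 0 0 -5 0 0;0 0 0 0 -6.5 0 0;0 0 0 0 -8 0 0;0 0 0 0 -9.5 0 0;0 0 0 0 -10.5 0 0;0 0 0 0 -10.5 0 0;0 0 0 0 -10.5 0 0;0 0 0 0 -10.5 0 0;0 0 0 0 -10.5 0 0"
  force: 110

```text
clock: 5.12
position: [0.4506, -0.0658, 0.0777]
tool_rot: [-1.571, 0.0, -0.207]
force: [0.4, -0.1, -1.1]
grip_width: 0.0106
```

```bash
python3 - <<'E'
from h import *
for i in range(4):
  s=monitor.observe();print([np.round(s[k],4) for k in('clock','position','tool_rot','force','moment','grip_width')])
  f=cams.grab_frame('scene')
cv2.imwrite('pics/w4.png',cams.grab_frame('wrist')[:,:,::-1]);cv2.imwrite('pics/s4.png',f[80:240,130:350,::-1].repeat(3,0).repeat(3,1))
E
```

```text
[np.float64(5.1167), array([ 0.4506, -0.0658,  0.0777]), array([-1.5708e+00,  2.0000e-04, -2.0700e-01]), array([ 0.3748, -0.0696, -1.1069]), array([ 0.0211, -0.0381,  0.0105]), np.float64(0.0106)]
[np.float64(5.1667), array([ 0.4506, -0.0658,  0.0777]), array([-1.5708e+00,  1.0000e-04, -2.0700e-01]), array([-0.5428, -0.2027, -1.4859]), array([-0.0032,  0.0332,  0.0063]), np.float64(0.0104)]
[np.float64(5.2167), array([ 0.4506, -0.0658,  0.0778]), array([-1.5708e+00,  1.0000e-04, -2.0700e-01]), array([ 0.3755, -0.8095, -2.0771]), array([ 0.0302,  0.0091, -0.0056]), np.float64(0.0104)]
[np.float64(5.2667), array([ 0.4506, -0.0658,  0.0777]), array([-1.5708e+00,  1.0000e-04, -2.0700e-01]), array([-0.0226, -0.0971, -0.7783]), array([0.0153, 0.014 , 0.0614]), np.float64(0.0105)]
```

View pics/s4.png

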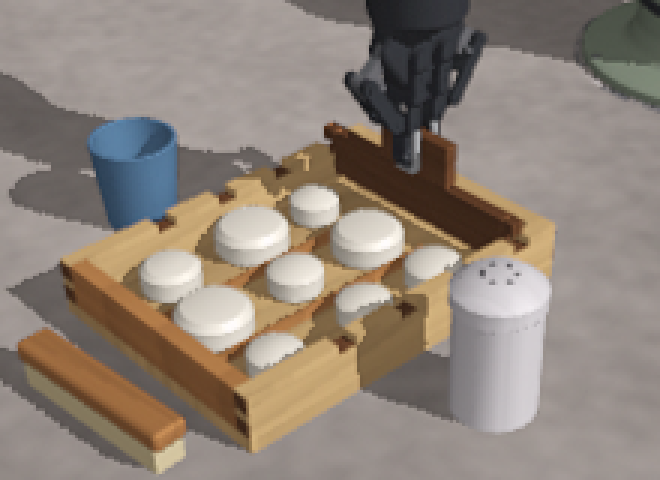

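View pics/w4.png

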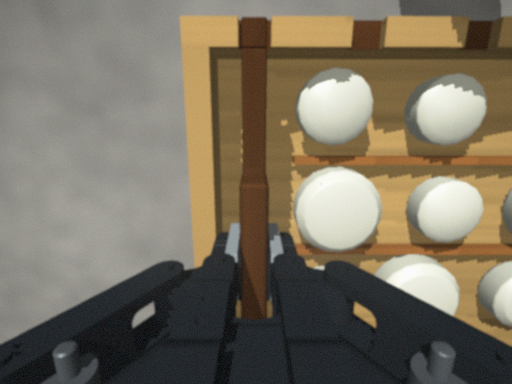

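The divider is lifted about 10 mm, the ears are clear of the rims, and it did not slip in the jaws. I'll push the first 60 mm slowly.

Emit:
send_rows:
  series: "0 0 0 1 0 0 0;0 0 0 3 0 0 0;0 0 0 6 0 0 0;0 0 0 9 0 0 0;0 0 0 12 0 0 0;0 0 0 15 0 0 0;0 0 0 18 0 0 0;0 0 0 21 0 0 0;0 0 0 24 0 0 0;0 0 0 27 0 0 0;0 0 0 30 0 0 0;0 0 0 33 0 0 0;0 0 0 36 0 0 0;0 0 0 39 0 0 0;0 0 0 42 0 0 0;0 0 0 45 0 0 0;0 0 0 48 0 0 0;0 0 0 51 0 0 0;0 0 0 53 0 0 0;0 0 0 54 0 0 0"

```text
clock: 7.03
position: [0.5038, -0.0769, 0.0778]
tool_rot: [-1.571, -0.0, -0.207]
force: [-1.6, 0.6, -1.5]
grip_width: 0.0107
```

```bash
cat > look.py <<'E'
from h import *
import sys
n=sys.argv[1];F=[]
for i in range(2):
  s=monitor.observe();yaw=-.207
  u=np.array([np.cos(yaw),np.sin(yaw),0]);v=np.array([-u[1],u[0],0])
  print(s['clock'].round(2),'pos',s['position'].round(4),'rot',s['tool_rot'].round(3),'Fu,v,z',np.round([s['force']@u,s['force']@v,s['force'][2]],2),'M',s['moment'].round(2),'travel',((s['position']-[.4507,-.0659,0])@u*1e3).round(1),((s['position']-[.4507,-.0659,0])@v*1e3).round(1))
  a=cams.grab_frame('wrist' if i else 'scene');F.append(a)
t=cams.grab_frame('top')[130:305,235:385]
a=cv2.resize(F[0][100:240,140:330],(570,420))
b=cv2.resize(t,(360,420)); 
cv2.imwrite(f'pics/{n}.png',np.hstack([a,b])[:,:780,::-1] if False else cv2.resize(np.hstack([a,b]),(795,359))[:,:,::-1])
cv2.imwrite(f'pics/{n}w.png',F[1][:,:,::-1])
E
python3 look.py p1
```

```text
Traceback (most recent call last):
  File "look.py", line 7, in <module>
    print(s['clock'].round(2),'pos',s['position'].round(4),'rot',s['tool_rot'].round(3),'Fu,v,z',np.round([s['force']@u,s['force']@v,s['force'][2]],2),'M',s['moment'].round(2),'travel',((s['position']-[.4507,-.0659,0])@u*1e3).round(1),((s['position']-[.4507,-.0659,0])@v*1e3).round(1))
          ^^^^^^^^^^^^^^^^
AttributeError: 'float' object has no attribute 'round'
```

```bash
sed -i "s/s\['clock'\].round(2)/round(s['clock'],2)/" look.py; python3 look.py p1
```

```text
7.03 pos [ 0.5038 -0.0769  0.0778] rot [-1.571 -0.    -0.207] Fu,v,z [-1.72  0.22 -1.47] M [0.12 0.54 0.02] travel 54.2 0.1
7.08 pos [ 0.5039 -0.077   0.0778] rot [-1.571 -0.    -0.207] Fu,v,z [-0.05  0.21 -1.23] M [ 0.07  0.19 -0.07] travel 54.3 0.1
```

View pics/p1.png

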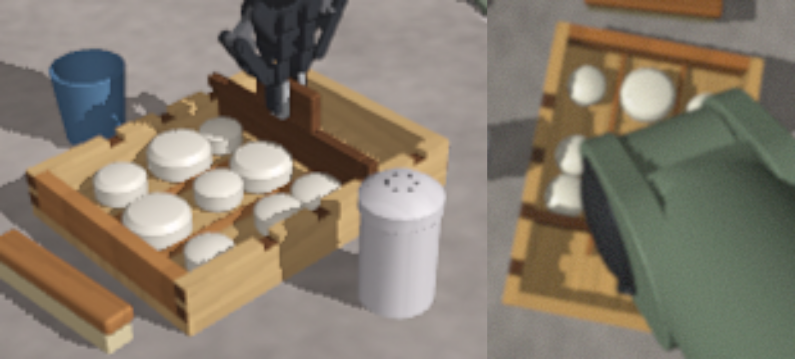

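View pics/p1w.png

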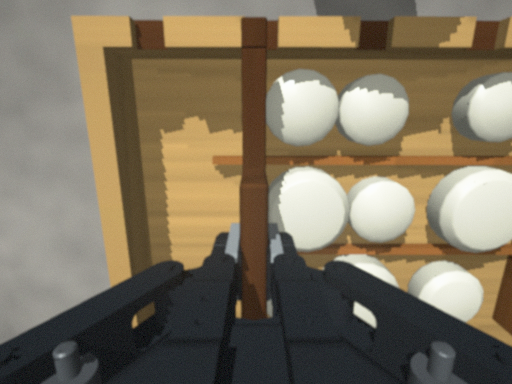

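```bash
python3 - <<'E'
from h import *
im=cv2.imread('pics/w1.png');cv2.imwrite('pics/w1d.png',cv2.resize(im[70:280,270:512],None,fx=3.2,fy=2.8,interpolation=cv2.INTER_CUBIC))
t=cams.get_calibration('top')
ft=lambda p:(235+(p[0]+.5)/3.4-.5,130+(p[1]+.5)/3.4-.5)
u=np.array([np.cos(-.207),np.sin(-.207),0]);h=np.array([.4507,-.0659,0])
# circles in topc: lane extents (center, radius px) -> tray x
C={'L':[(167,141,29),(145,270,31),(123,377,32)],'M':[(264,157,44),(245,272,34),(226,387,44)],'R':[(365,190,37),(346,310,46),(332,413,33)]}
for k,v in C.items():
    for x,y,r in v:
        a=onz(t,ft((x,y)),.033);b=onz(t,ft((x+r,y)),.033);print(k,((a-h)@u*1e3-111.5).round(1),'diam',(2e3*np.linalg.norm(a-b)).round(1))
E
```

```text
L 89.8 diam 37.1
L 5.2 diam 39.0
L -63.3 diam 39.7
M 91.1 diam 56.3
M 15.7 diam 42.8
M -57.4 diam 54.6
R 82.0 diam 47.2
R 3.9 diam 57.7
R -60.9 diam 40.9
```

View pics/w1d.png

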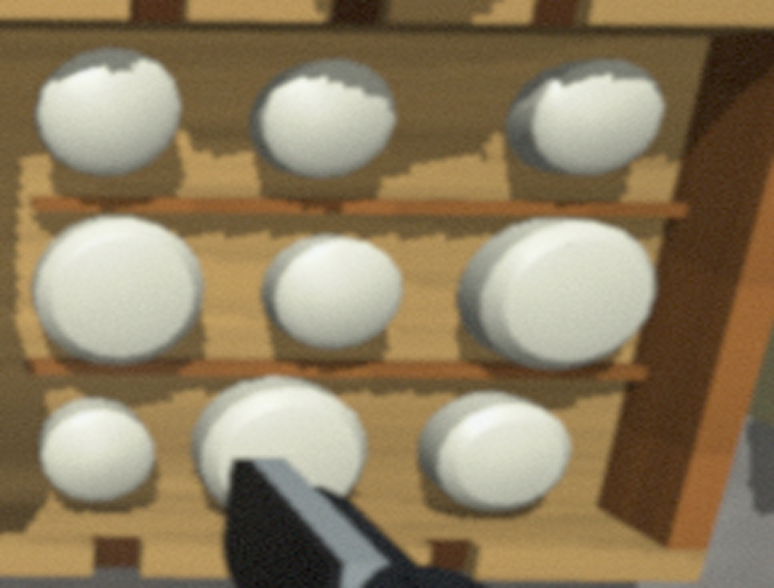

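Lane lengths come out at roughly M 157, R 148 and L 120 mm, so firm contact should come at about 78–84 mm of travel. I'll go to 72 mm, then creep.

Emit:
send_rows:
  series: "0 0 0 1 0 0 0;0 0 0 3 0 0 0;0 0 0 5 0 0 0;0 0 0 7 0 0 0;0 0 0 9 0 0 0;0 0 0 11 0 0 0;0 0 0 13 0 0 0;0 0 0 15 0 0 0;0 0 0 16 0 0 0;0 0 0 17 0 0 0;0 0 0 17.5 0 0 0;0 0 0 18 0 0 0"

```text
clock: 8.18
position: [0.5211, -0.0806, 0.0777]
tool_rot: [-1.571, 0.0, -0.207]
force: [-2.2, 0.3, 0.4]
grip_width: 0.0103
```

```bash
python3 look.py p2
```

```text
8.18 pos [ 0.5211 -0.0806  0.0777] rot [-1.571  0.    -0.207] Fu,v,z [-2.22 -0.15  0.42] M [0.12 0.78 0.04] travel 71.9 0.0
8.23 pos [ 0.5212 -0.0806  0.0778] rot [-1.571 -0.    -0.207] Fu,v,z [-2.12 -0.59 -1.48] M [ 0.06  0.57 -0.12] travel 72.1 0.1
```

View pics/p2.png

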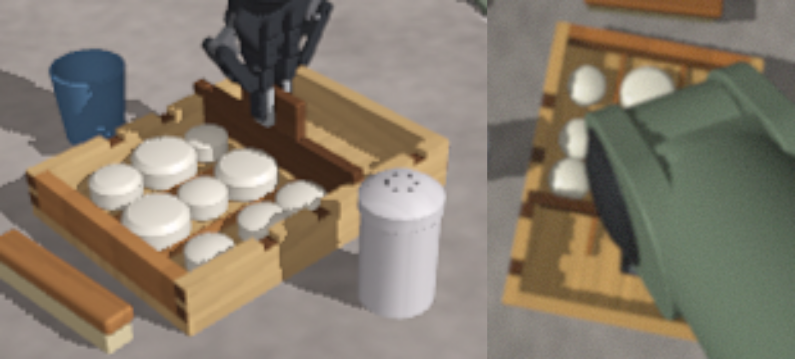

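View pics/p2w.png

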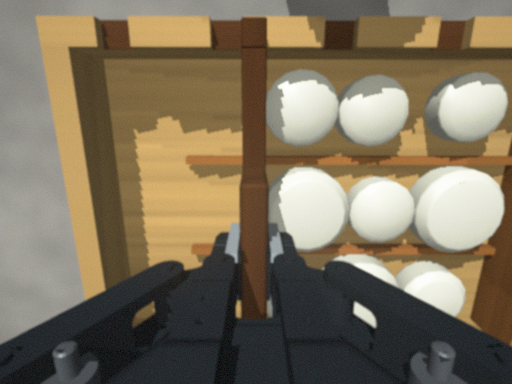

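The middle lane is closed up, with a small gap left to the end board at about (505,200). I'll creep from here.

Emit:
send_rows:
  series: "0 0 0 1 0 0 0;0 0 0 2 0 0 0;0 0 0 3 0 0 0;0 0 0 4 0 0 0;0 0 0 4.5 0 0 0;0 0 0 5 0 0 0;0 0 0 5.5 0 0 0;0 0 0 6 0 0 0"

```text
clock: 9.0
position: [0.5271, -0.0818, 0.0778]
tool_rot: [-1.571, -0.0, -0.207]
force: [-2.9, 0.5, -1.5]
grip_width: 0.0105
```

```bash
python3 look.py p3
```

```text
9.0 pos [ 0.5271 -0.0818  0.0778] rot [-1.571 -0.    -0.207] Fu,v,z [-2.94 -0.06 -1.48] M [0.16 0.79 0.01] travel 78.0 0.1
9.05 pos [ 0.5272 -0.0819  0.0778] rot [-1.571 -0.    -0.207] Fu,v,z [-2.86 -0.67 -0.35] M [ 0.13  0.5  -0.06] travel 78.1 0.1
```

View pics/p3w.png

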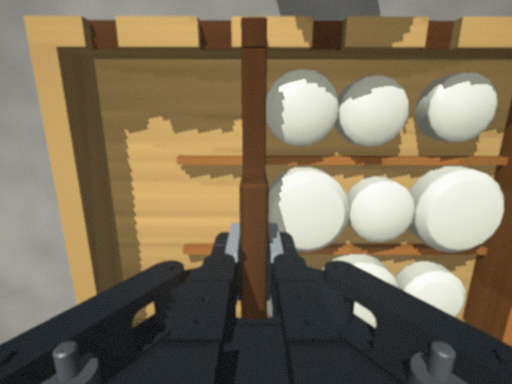

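```bash
python3 - <<'E'
from h import *
c=cams.get_calibration('wrist');u=np.array([np.cos(-.207),np.sin(-.207),0]);h=np.array([.4507,-.0659,0])
for n,p,z in[('M3 edge',(503.5,208),.031),('M1 left',(266,208),.031)]:
    print(n,((onz(c,p,z)-h)@u*1e3-111.5).round(1))
v=np.array([-u[1],u[0],0]);y=(onz(c,(503,208),.031)-h)@v
for z in(.012,.048):
    q=h+u*(.2465)+v*y;q[2]=z;print(z,proj(c,q).round(1))
q=h+u*.2465-v*.04;q[2]=.012;print(proj(c,q))
im=cv2.imread('pics/p3w.png');cv2.imwrite('pics/p3d.png',cv2.resize(im[140:340,400:512],None,fx=5,fy=2.9,interpolation=cv2.INTER_CUBIC))
E
```

```text
M3 edge 129.9
M1 left -25.2
0.012 [488.3 199.5]
0.048 [535.9 217.2]
[475.87495565 255.60494913]
```

View pics/p3d.png

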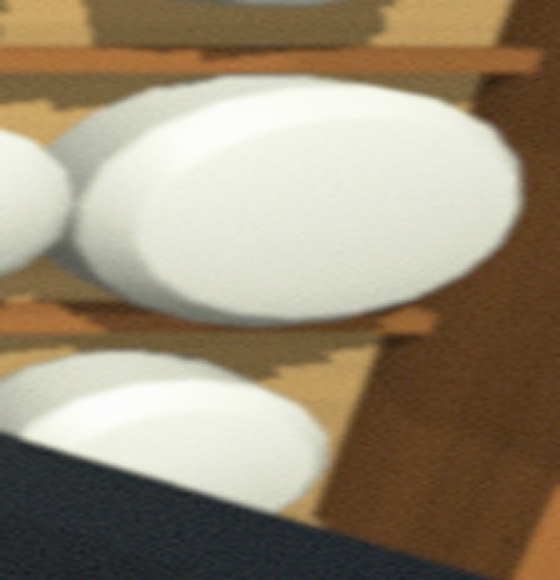

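Emit:
send_rows:
  series: "0 0 0 0.3 0 0 0;0 0 0 0.6 0 0 0;0 0 0 0.9 0 0 0;0 0 0 1.2 0 0 0;0 0 0 1.5 0 0 0"

```text
clock: 9.57
position: [0.5284, -0.0822, 0.0778]
tool_rot: [-1.571, 0.0, -0.207]
force: [-3.5, 1.1, -1.9]
grip_width: 0.0106
```

Emit:
send_rows:
  series: "0 0 0 0.2 0 0 0;0 0 0 0.4 0 0 0;0 0 0 0.6 0 0 0;0 0 0 0.8 0 0 0;0 0 0 1.0 0 0 0"

```text
clock: 9.98
position: [0.5295, -0.0824, 0.0778]
tool_rot: [-1.571, -0.0, -0.207]
force: [-1.8, 1.3, -2.0]
grip_width: 0.0107
```

Still only friction, at travel ≈80.5 mm. I'll continue in 0.8 mm steps.

Emit:
send_rows:
  series: "0 0 0 0.2 0 0 0;0 0 0 0.4 0 0 0;0 0 0 0.6 0 0 0;0 0 0 0.8 0 0 0"

```text
clock: 10.32
position: [0.5303, -0.0825, 0.0778]
tool_rot: [-1.571, -0.0, -0.207]
force: [-2.4, -0.7, -1.1]
grip_width: 0.0102
```

Emit:
send_rows:
  series: "0 0 0 0.2 0 0 0;0 0 0 0.4 0 0 0;0 0 0 0.6 0 0 0;0 0 0 0.8 0 0 0"

```text
clock: 10.65
position: [0.531, -0.0827, 0.0778]
tool_rot: [-1.571, 0.0, -0.207]
force: [-2.5, 0.5, -1.1]
grip_width: 0.0106
```

Emit:
send_rows:
  series: "0 0 0 0.2 0 0 0;0 0 0 0.4 0 0 0;0 0 0 0.6 0 0 0;0 0 0 0.6 0 0 0"

```text
clock: 10.98
position: [0.5317, -0.0828, 0.0778]
tool_rot: [-1.571, -0.0, -0.207]
force: [-1.2, 0.4, -1.0]
grip_width: 0.0106
```

Emit:
send_rows:
  series: "0 0 0 0.2 0 0 0;0 0 0 0.4 0 0 0;0 0 0 0.6 0 0 0;0 0 0 0.6 0 0 0"

```text
clock: 11.32
position: [0.532, -0.0829, 0.0778]
tool_rot: [-1.571, 0.0, -0.207]
force: [-3.7, 0.8, 0.2]
grip_width: 0.0107
```

Emit:
send_rows:
  series: "0 0 0 0.15 0 0 0;0 0 0 0.3 0 0 0;0 0 0 0.3 0 0 0"

```text
clock: 11.57
position: [0.5321, -0.083, 0.0777]
tool_rot: [-1.571, 0.001, -0.207]
force: [-6.0, 1.5, 1.4]
grip_width: 0.0105
```

```bash
python3 look.py p4
```

```text
11.57 pos [ 0.5321 -0.083   0.0777] rot [-1.571e+00  1.000e-03 -2.070e-01] Fu,v,z [-6.15  0.24  1.37] M [0.24 1.42 0.02] travel 83.2 0.0
11.62 pos [ 0.5321 -0.083   0.0777] rot [-1.571e+00  1.000e-03 -2.070e-01] Fu,v,z [-5.68 -0.32  1.12] M [0.3  1.4  0.04] travel 83.2 0.0
```

View pics/p4w.png

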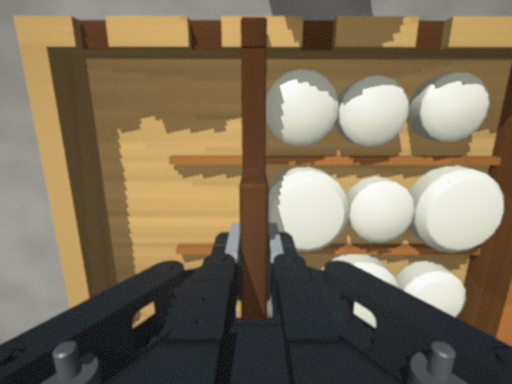

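Contact: force is rising, with Fu ≈ 6 N against about 2.5 N of sliding friction. I'll press on in small increments towards Fu ≈ 10–11 N, which puts 7–8 N on the board.

Emit:
send_rows:
  series: "0 0 0 0.1 0 0 0;0 0 0 0.2 0 0 0;0 0 0 0.2 0 0 0"

```text
clock: 11.97
position: [0.5322, -0.083, 0.0777]
tool_rot: [-1.571, 0.001, -0.207]
force: [-6.1, 0.8, 0.8]
grip_width: 0.0104
```

Emit:
send_rows:
  series: "0 0 0 0.1 0 0 0;0 0 0 0.2 0 0 0;0 0 0 0.2 0 0 0"

```text
clock: 12.22
position: [0.5323, -0.083, 0.0777]
tool_rot: [-1.571, 0.001, -0.207]
force: [-7.1, 1.4, 2.0]
grip_width: 0.0105
```

Emit:
send_rows:
  series: "0 0 0 0.1 0 0 0;0 0 0 0.2 0 0 0;0 0 0 0.3 0 0 0;0 0 0 0.3 0 0 0"

```text
clock: 12.55
position: [0.5324, -0.083, 0.0776]
tool_rot: [-1.571, 0.002, -0.207]
force: [-7.4, 2.1, 2.0]
grip_width: 0.0104
```

```bash
cat > f.py <<'E'
from h import *
import sys
u=np.array([np.cos(-.207),np.sin(-.207),0]);L=[]
for i in range(6):
  s=monitor.observe();L.append([s['force']@u,s['force'][2],s['moment'][1],(s['position']-[.4507,-.0659,0])@u*1e3,s['tool_rot'][1],s['clock']]);cams.grab_frame('top')
L=np.array(L);print(L[:,0].round(2),L.mean(0).round(3))
E
python3 f.py
```

```text
[-7.72 -7.37 -8.12 -7.61 -7.61 -8.47] [-7.8160e+00  2.1840e+00  1.9990e+00  8.3441e+01  2.0000e-03  1.2675e+01]
```

Emit:
send_rows:
  series: "0 0 0 0.1 0 0 0;0 0 0 0.2 0 0 0;0 0 0 0.3 0 0 0;0 0 0 0.3 0 0 0"

```text
clock: 13.18
position: [0.5325, -0.0831, 0.0776]
tool_rot: [-1.571, 0.002, -0.207]
force: [-8.7, 1.4, 2.9]
grip_width: 0.0106
```

```bash
python3 f.py
```

```text
[-8.78 -9.03 -9.25 -9.18 -7.72 -9.51] [-8.9110e+00  3.2580e+00  2.3100e+00  8.3556e+01  2.0000e-03  1.3308e+01]
```

Emit:
send_rows:
  series: "0 0 0 0.1 0 0 0;0 0 0 0.2 0 0 0;0 0 0 0.3 0 0 0;0 0 0 0.3 0 0 0"

```text
clock: 13.82
position: [0.5326, -0.0831, 0.0775]
tool_rot: [-1.571, 0.002, -0.207]
force: [-9.8, 1.3, 4.2]
grip_width: 0.0109
```

```bash
python3 f.py
```

```text
[ -9.86  -9.61  -9.33 -10.87 -10.73 -10.41] [-1.0137e+01  3.8480e+00  2.5730e+00  8.3655e+01  2.0000e-03  1.3942e+01]
```

Emit:
send_rows:
  series: "0 0 0 0.1 0 0 0;0 0 0 0.2 0 0 0;0 0 0 0.25 0 0 0;0 0 0 0.25 0 0 0;0 0 0 0.25 0 0 0;0 0 0 0.25 0 0 0;0 0 0 0.25 0 0 0"

```text
clock: 14.7
position: [0.5326, -0.0831, 0.0775]
tool_rot: [-1.571, 0.003, -0.207]
force: [-11.0, 1.8, 2.8]
grip_width: 0.0102
```

```bash
python3 f.py; python3 look.py p5
```

```text
[-11.14 -11.15 -10.73 -11.29 -11.54 -11.43] [-1.1212e+01  3.2420e+00  2.7650e+00  8.3730e+01  3.0000e-03  1.4825e+01]
15.0 pos [ 0.5326 -0.0831  0.0775] rot [-1.571  0.003 -0.207] Fu,v,z [-10.29  -1.3    3.46] M [ 0.6   2.7  -0.07] travel 83.7 -0.0
15.05 pos [ 0.5326 -0.0832  0.0775] rot [-1.571  0.003 -0.207] Fu,v,z [-11.01  -1.23   4.49] M [0.65 2.79 0.01] travel 83.7 -0.1
```

View pics/p5w.png

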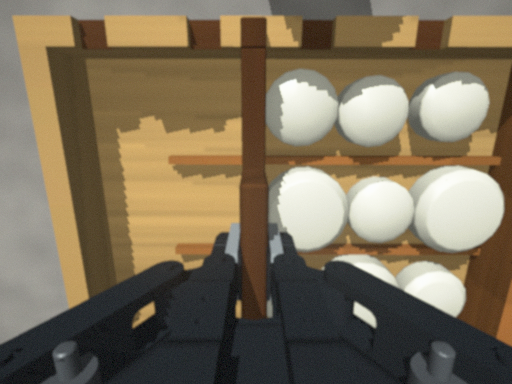

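View pics/p5.png

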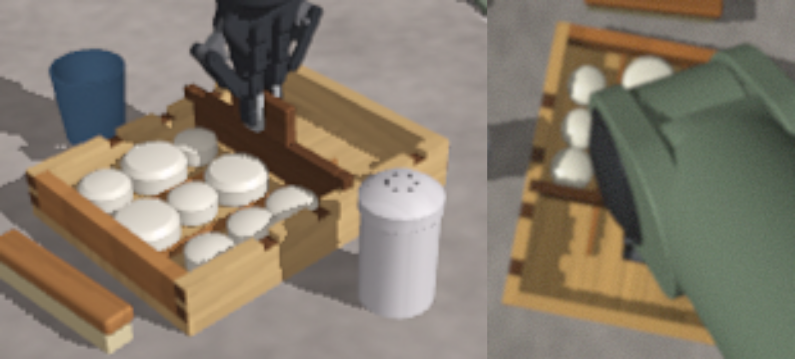

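Fu is ≈11 N and steady. The upward Fz of +3 to 4 N suggests the blade drags slightly down on the cakes, so I'll ease it up 0.3 mm to keep friction from eating the press, and read again.

Emit:
send_rows:
  series: "0 0 0 0 -0.1 0 0;0 0 0 0 -0.2 0 0;0 0 0 0 -0.3 0 0;0 0 0 0 -0.4 0 0;0 0 0 0 -0.4 0 0;0 0 0 0 -0.4 0 0"

```text
clock: 15.65
position: [0.5326, -0.0832, 0.0777]
tool_rot: [-1.571, 0.003, -0.207]
force: [-9.8, 1.7, -1.6]
grip_width: 0.0105
```

```bash
python3 f.py
```

```text
[-9.95 -9.98 -9.24 -8.88 -8.81 -9.33] [-9.3660e+00 -1.3680e+00  2.3760e+00  8.3741e+01  3.0000e-03  1.5775e+01]
```

Emit:
send_rows:
  series: "0 0 0 0.1 0 0 0;0 0 0 0.2 0 0 0;0 0 0 0.3 -0.1 0 0;0 0 0 0.4 -0.1 0 0;0 0 0 0.4 -0.1 0 0;0 0 0 0.4 -0.1 0 0;0 0 0 0.4 -0.1 0 0;0 0 0 0.4 -0.1 0 0"

```text
clock: 16.62
position: [0.5327, -0.0833, 0.0777]
tool_rot: [-1.572, 0.003, -0.207]
force: [-11.0, 2.8, -1.3]
grip_width: 0.0103
```

```bash
python3 f.py
```

```text
[-11.33 -10.7  -10.52 -11.72 -10.2  -10.39] [-1.0809e+01 -9.8700e-01  2.7310e+00  8.3860e+01  3.0000e-03  1.6742e+01]
```

Emit:
send_rows:
  series: "0 0 0 0.1 0 0 0;0 0 0 0.2 0 0 0;0 0 0 0.2 0 0 0;0 0 0 0.2 0 0 0;0 0 0 0.2 0 0 0;0 0 0 0.2 0 0 0"

```text
clock: 17.42
position: [0.5328, -0.0833, 0.0777]
tool_rot: [-1.572, 0.004, -0.207]
force: [-11.7, 2.1, -1.5]
grip_width: 0.0102
```

```bash
python3 f.py
```

```text
[-11.9  -10.84 -12.05 -11.83 -11.67 -10.77] [-1.1510e+01 -8.6200e-01  2.8950e+00  8.3916e+01  4.0000e-03  1.7542e+01]
```

Fu is steady at ≈11.5 N with Fz at free weight, so about 8–9 N is on the board, held for over 0.6 s. Now I'll back off to above the home notches.

Emit:
send_rows:
  series: "0 0 0 -0.5 0 0 0;0 0 0 -1.5 0 0 0;0 0 0 -3 0 0 0;0 0 0 -5 0 0 0;0 0 0 -8 0 0 0;0 0 0 -13 0 0 0;0 0 0 -19 0 0 0;0 0 0 -26 0 0 0;0 0 0 -33 0 0 0;0 0 0 -40 0 0 0;0 0 0 -47 0 0 0;0 0 0 -54 0 0 0;0 0 0 -61 0 0 0;0 0 0 -68 0 0 0;0 0 0 -74 0 0 0;0 0 0 -79 0 0 0;0 0 0 -83 0 0 0;0 0 0 -86 0 0 0;0 0 0 -87 0 0 0;0 0 0 -87.2 0 0 0"

```text
clock: 19.38
position: [0.4493, -0.0655, 0.0783]
tool_rot: [-1.571, -0.0, -0.207]
force: [0.2, 0.5, -1.4]
grip_width: 0.0105
```

Emit:
send_rows:
  series: "0 0 0 0 0 0 0;0 0 0 0 0 0 0;0 0 0 0 0 0 0"

```text
clock: 19.63
position: [0.4494, -0.0655, 0.0783]
tool_rot: [-1.571, -0.0, -0.207]
force: [-0.2, 0.5, -1.8]
grip_width: 0.0104
```

```bash
python3 look.py p6
```

```text
19.63 pos [ 0.4494 -0.0655  0.0783] rot [-1.571 -0.    -0.207] Fu,v,z [-0.28  0.5  -1.82] M [-0.01 -0.03  0.07] travel -1.3 0.1
19.68 pos [ 0.4494 -0.0655  0.0783] rot [-1.571 -0.    -0.207] Fu,v,z [ 0.54  0.32 -1.54] M [-0.02 -0.04 -0.01] travel -1.4 0.1
```

View pics/p6w.png

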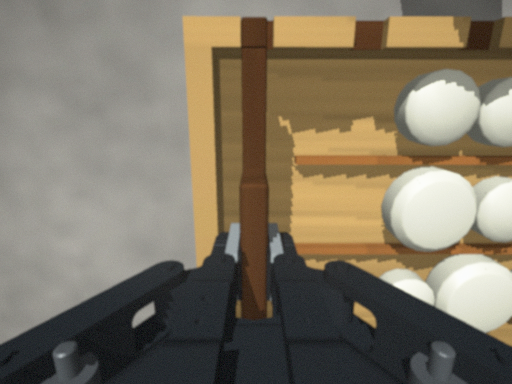

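View pics/p6.png

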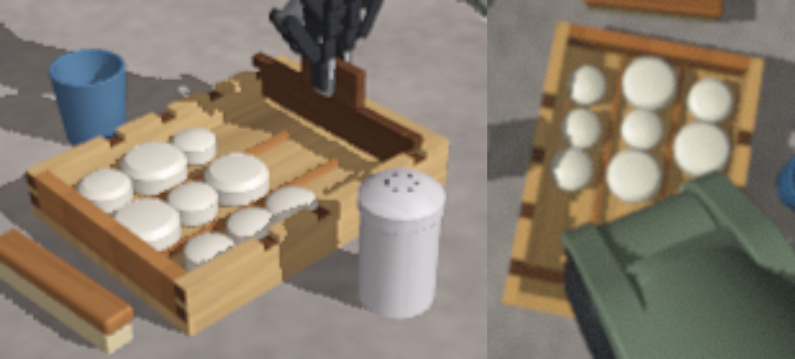

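Measured travel is -1.35 mm from home, so I'll correct +1.3 mm and compare the wrist picture with the one taken straight after lifting (w4).

Emit:
send_rows:
  series: "0 0 0 0.7 0 0 0;0 0 0 1.3 0 0 0;0 0 0 1.3 0 0 0;0 0 0 1.3 0 0 0"

```text
clock: 20.12
position: [0.4506, -0.0658, 0.0783]
tool_rot: [-1.571, -0.0, -0.207]
force: [0.4, -0.5, -2.2]
grip_width: 0.0101
```

```bash
python3 look.py p7; python3 - <<'E'
import cv2,numpy as np
a=cv2.imread('pics/w4.png');b=cv2.imread('pics/p7w.png')
# subpixel shift of divider patch and near wall patch by phase correlation
for n,(y0,y1,x0,x1) in dict(tab=(170,235,225,285),bladeL=(60,170,228,282),nearwall=(20,180,170,225),notches=(14,60,290,512)).items():
    A=np.float32(cv2.cvtColor(a[y0:y1,x0:x1],6));B=np.float32(cv2.cvtColor(b[y0:y1,x0:x1],6))
    w=cv2.createHanningWindow((x1-x0,y1-y0),cv2.CV_32F);print(n,cv2.phaseCorrelate(A,B,w))
c=np.hstack([cv2.resize(i[10:240,170:300],None,fx=3,fy=2.5,interpolation=cv2.INTER_CUBIC) for i in(a,b)]);cv2.imwrite('pics/cmp.png',c)
E
```

```text
20.12 pos [ 0.4506 -0.0658  0.0783] rot [-1.571 -0.    -0.207] Fu,v,z [ 0.44 -0.37 -2.21] M [-0.02  0.02 -0.06] travel -0.1 0.1
20.17 pos [ 0.4505 -0.0658  0.0783] rot [-1.571  0.    -0.207] Fu,v,z [ 0.68 -0.15 -1.18] M [ 0.03  0.04 -0.01] travel -0.2 0.1
tab ((-0.07989519520858579, -0.021437766019289484), 1.0121865276937132)
bladeL ((0.010951308203093646, -0.2523034295965658), 0.865573940085776)
nearwall ((0.3115015096836906, -0.2806052889828976), 0.9319304200013478)
notches ((0.2587300770448593, 0.19911764386531772), 1.0996583486486364)
```

View pics/cmp.png

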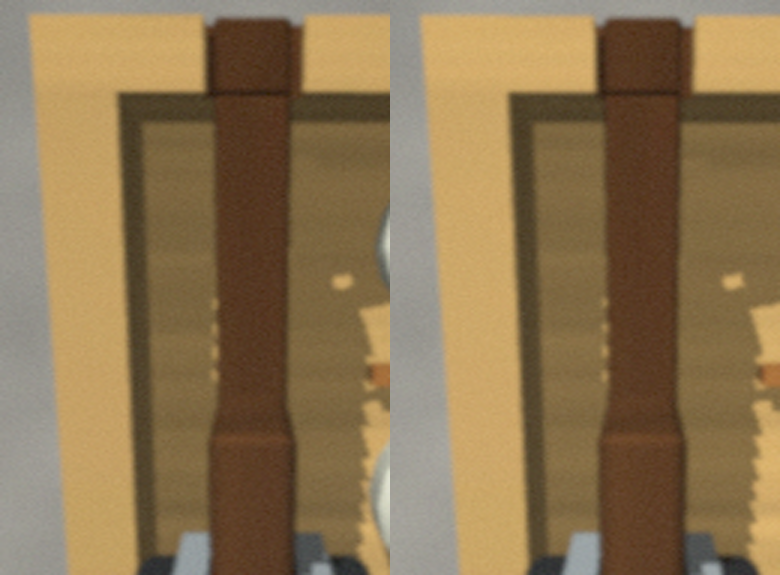

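The divider and the notches match the just-lifted picture to within 0.3 px, so I'll lower it.

Emit:
send_rows:
  series: "0 0 0 0.2 0.5 0 0;0 0 0 0.2 1.5 0 0;0 0 0 0.2 2.5 0 0;0 0 0 0.2 3.5 0 0;0 0 0 0.2 4.5 0 0;0 0 0 0.2 5 0 0;0 0 0 0.2 5 0 0"

```text
clock: 20.85
position: [0.4507, -0.0658, 0.0732]
tool_rot: [-1.571, 0.0, -0.207]
force: [0.9, 0.1, -1.7]
grip_width: 0.0108
```

Emit:
send_rows:
  series: "0 0 0 0 0.7 0 0;0 0 0 0 1.4 0 0;0 0 0 0 2.1 0 0;0 0 0 0 2.8 0 0;0 0 0 0 3.5 0 0;0 0 0 0 4 0 0;0 0 0 0 4 0 0"

```text
clock: 21.43
position: [0.4507, -0.0658, 0.0692]
tool_rot: [-1.571, 0.0, -0.207]
force: [0.0, 0.7, -1.3]
grip_width: 0.0107
```

Emit:
send_rows:
  series: "0 0 0 0 0.3 0 0;0 0 0 0 0.6 0 0;0 0 0 0 0.9 0 0;0 0 0 0 1.2 0 0;0 0 0 0 1.2 0 0"

```text
clock: 21.85
position: [0.4507, -0.0658, 0.0681]
tool_rot: [-1.571, 0.0, -0.207]
force: [0.4, 0.4, -1.9]
grip_width: 0.0105
```

Emit:
send_rows:
  series: "0 0 0 0 0.2 0 0;0 0 0 0 0.4 0 0;0 0 0 0 0.6 0 0;0 0 0 0 0.6 0 0"

```text
clock: 22.18
position: [0.4508, -0.0658, 0.0677]
tool_rot: [-1.571, -0.0, -0.207]
force: [-1.5, 0.2, 5.3]
grip_width: 0.0103
```

The divider is seated: Fz turned to +5 N at z 0.0677, against 0.0675 when first gripped. I'll ease the grip, then open partly.

Emit:
send_rows:
  series: "0 0 0 0 0 0 0;0 0 0 0 0 0 0;0 0 0 0 0 0 0.1;0 0 0 0 0 0 0.2;0 0 0 0 0 0 0.3;0 0 0 0 0 0 0.4;0 0 0 0 0 0 0.5;0 0 0 0 0 0 0.5;0 0 0 0 0 0 0.5;0 0 0 0 0 0 0.5"
  force: 20

```text
clock: 23.02
position: [0.4507, -0.0658, 0.0675]
tool_rot: [-1.571, 0.0, -0.207]
force: [0.1, -0.5, -0.2]
grip_width: 0.0426
```

```bash
python3 look.py p8
```

```text
23.02 pos [ 0.4507 -0.0658  0.0675] rot [-1.571  0.    -0.207] Fu,v,z [ 0.17 -0.44 -0.18] M [0.01 0.02 0.01] travel -0.0 0.1
23.07 pos [ 0.4507 -0.0658  0.0675] rot [-1.571 -0.    -0.207] Fu,v,z [-0.07 -0.15 -0.16] M [-0.    0.02 -0.  ] travel 0.0 0.1
```

View pics/p8w.png

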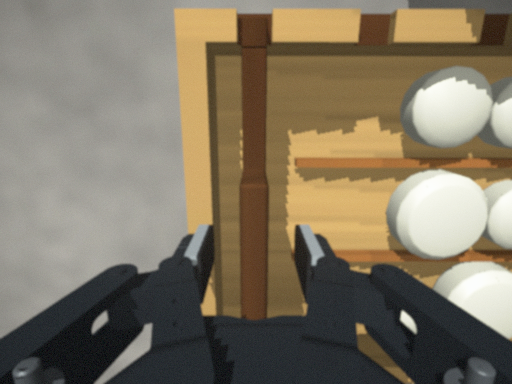

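View pics/p8.png

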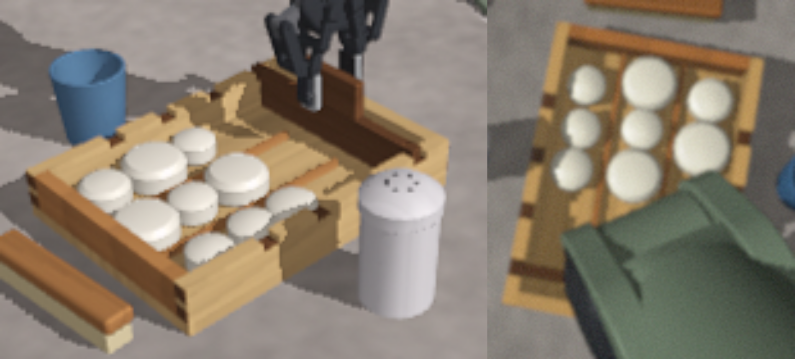

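Released with zero force. I'll rise straight up, slowly at first, and check from above.

Emit:
send_rows:
  series: "0 0 0 0 -3 0 0.5;0 0 0 0 -9 0 0.5;0 0 0 0 -18 0 0.5;0 0 0 0 -30 0 0.5;0 0 0 0 -45 0 0.5;0 0 0 0 -65 0 0.5;0 0 0 0 -85 0 0.5;0 0 0 0 -105 0 0.5;0 0 0 0 -120 0 0.5;0 0 0 0 -130 0 0.5;0 0 0 0 -133 0 0.5;0 0 0 0 -133 0 0.5;0 0 0 0 -133 0 0.5"

```text
clock: 24.25
position: [0.4505, -0.0659, 0.2001]
tool_rot: [-1.571, 0.0, -0.207]
force: [-0.7, 0.1, -0.1]
grip_width: 0.0429
```

```bash
python3 look.py p9
```

```text
24.25 pos [ 0.4505 -0.0659  0.2001] rot [-1.571  0.    -0.207] Fu,v,z [-0.73 -0.07 -0.07] M [ 0.02  0.04 -0.05] travel -0.2 -0.0
24.3 pos [ 0.4503 -0.0658  0.1998] rot [-1.571e+00  1.000e-03 -2.070e-01] Fu,v,z [-0.58 -1.14 -0.67] M [-0.02 -0.06  0.  ] travel -0.4 0.0
```

View pics/p9w.png

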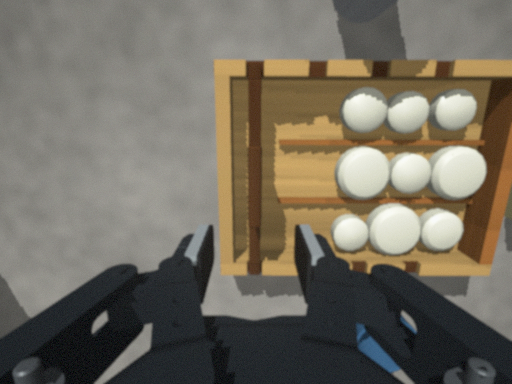

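View pics/p9.png

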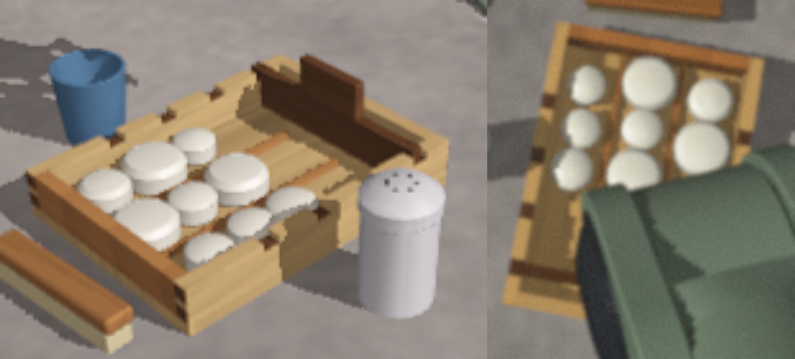

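```bash
python3 - <<'E'
from h import *
a=cv2.cvtColor(cv2.imread('pics/scene0.png'),6).astype(np.float32);b=cv2.cvtColor(cams.grab_frame('scene'),7).astype(np.float32)
for n,(y0,y1,x0,x1) in dict(tab=(118,152,248,288),earcup=(118,150,232,262),earshaker=(140,168,285,318),shaker=(162,226,272,320),cup=(116,160,156,194),brush=(190,238,130,195)).items():
    w=cv2.createHanningWindow((x1-x0,y1-y0),cv2.CV_32F);print(n,np.round(cv2.phaseCorrelate(a[y0:y1,x0:x1].copy(),b[y0:y1,x0:x1].copy(),w)[0],2))
E
```

```text
tab [-0.07 -0.2 ]
earcup [-0.09  0.07]
earshaker [0.11 0.2 ]
shaker [-0.05  0.02]
cup [0.02 0.55]
brush [ 0.02 -0.01]
```

The divider is back to within 0.2 px (about 0.4 mm) of its starting picture, and the shaker and brush have not moved. The cup's 0.55 px shift is most likely the arm's shadow on it. I'll hand in.

```bash
python3 -c "
from workcell import bot;print(bot.job_done())"
```

```text
the job is handed in; nothing more can be done
None
```

The job is handed in at about 24 s. I took the divider out of its notches, pushed all nine cakes to the far end, pressed the pack, put the divider back in its home notches and let go.

- **Press:** The pack stood firm after about 84 mm of travel. The push settled at about 11.5 N at the wrist for over 0.6 s, against 2–3 N of sliding friction. That suggests about 8–9 N on the end board, but I had no direct reading of that force.
- **Seating:** The divider went down without force until about +5 N at z 0.0677 m, against 0.0675 m when I first gripped it. In the final scene picture its tab and ears match the starting picture to within about 0.25 px (roughly 0.4 mm).
- **Cakes and bystanders:** The last wrist and scene pictures show the cakes lying flat in their lanes, pushed up to the far end. By picture comparison the shaker and brush did not move.
- **Checks that disagreed:**
  - The cup showed a 0.55 px shift. I take it to be the arm's shadow, since nothing came near it.
  - The two-view height of the tab came out at about 84 mm, against 89 mm from the text. The baseline was short.
  - On the way back the arm stopped 1.3 mm past home, and I corrected this before lowering.

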